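# Lay the tall tin down against the stop for filling

## Robot

A 6-joint arm with a two-finger parallel gripper is mounted at the origin on the work surface. World frame = base frame: x ahead of the robot, y to its left, z up, the work surface at z = 0. Lengths are in m, angles in rad, forces in N, time in s.
With the tool pointing down it reaches from about 0.3 to 0.775 m from the base axis. Payload 14.6 kg.
Tool frame: the origin (TCP) lies midway between the tips of the shut fingers; the grasp point (between the pads) lies 19 mm behind it (env.grip_depth is the distance from the TCP to the grasp point, in m); z points along the fingers, y is the direction in which the jaws open and shut (so a half turn about z gives the same grasp; the last joint's range is limited). The gripper opens to 94 mm and grips with 3 to 60 N. Pads are 16 mm wide; open, the fingers measure 119 mm over their backs; the gripper's body (75 mm by 177 mm) begins 78 mm behind the grasp point.
Start: joints at [1.04, 0.3, 1.521, -0, 1.321, -0.067], TCP at [0.246, 0.492, 0.205] pointing down, gripper open.
Joint ranges: [-3.03, 3.03], [-0.79, 2.21], [0.23, 2.52], [-1.04, 4.18], [0, 3.07], [-2.55, 2.55]. Speed limits (rad/s): [2.22, 2.22, 2.57, 3.14, 3.14, 3.14].

## Interface

Orientations are given as a unit quaternion [w, x, y, z].
In Python, from plant import env gives the robot as it stands. The module is installed in compiled form; this text tells all that it offers.
- The arm moves only by the tool play_rows, never from a script. Its arguments are lists of equal length, an entry for each row: "translation": the shift along the world's x, y, z in cm, a list of three; "spin": the turn about the world's z in degrees. A call has 1 to 20 rows; each row shifts and turns the commanded pose from where the row before left it; what a row does not reach is not made up. A row lasts 1/12 s, in which the tool goes at most 41.7 mm and 7.16 degrees, less where a joint would pass 70% of its speed; a pose out of reach is approached as far as the arm can. A call with a gripper value outside its range is refused whole. "jaw" is the finger opening in cm, from 0 to 9.4, set as the call begins (left out, the last holds). The fingers move at their own pace and stop on an object; the grip force is fixed at half the most. Time passes only in rows, so rows that do not move let the fingers close. It gives the time, the measured TCP pose, the force and the opening at its end, in the units of the state.
- env.get_obs(): the state, without advancing time (a new reading comes with each control period).
- env.get_image(name): name is "scene" or "top"; returns (picture, depth): 400x640x3 uint8, red, green, blue; 400x640 float32, m along the optical axis (not along the pixel's ray), 0 where there is no reading.
- env.calibration(name): a dict with "intrinsics" (3x3 intrinsics, pixels), "dist_coeffs" ([k1, k2, p1, p2, k3] as OpenCV has them; the pictures are not rectified), "view" (4x4, takes a point from world to camera coordinates). Camera axes: x right, y up, looking along -z (the intrinsics and any distortion apply to the point x, -y, -z); pixel columns grow to the right and rows downward; lengths in m; the calibration is good to about 2 mm. A picture is of the moment at which its call begins. calibration takes no time and is no camera call.
- env.finish_job(): hands the job in, once; it reports no verdict.
The state is a dict: "time": time; "joint_pos": joint angles; "joint_velocities": joint speeds; "tau": joint torques, N m; "position": TCP position; "ee_rot": TCP orientation; "ft_force": force on the tool from outside, world axes, zero at the start; "moment": the same for the moment, N m; "width": opening from 0.0 (shut) to 1.0 (fully open).
Only numpy, scipy, OpenCV 4.12 (cv2) and the standard library are available. Lean on these libraries where they do the work, as an engineer would, in place of code of your own. Each camera call takes 0.05 s, during which the arm holds its last target.

## Task

Tip the tall, square, open tin over gently onto its side, letting it down with the fingers rather than letting it fall, so that its open end points away from the wooden stop; then push it back until its closed bottom sits square against the stop, ready to be packed with cardboard. Only push it: do not lift it off the bench, and leave the other things where they are.

Things in the scene. Friction and masses are not known exactly. Their poses are not given: they have to be found in the camera images.
- tin: The tall tin: the only square one, bare metal, 80 x 80 x 160 mm tall, walls and bottom 3 mm, top fully open (74 x 74 mm inside), empty, about 0.2 kg. Stands loose, 15 to 60 mm from the stop's face. Origin: centre of the underside. z runs up to the mouth; x points away from the stop within 0.2 rad at the start. Tipped about its lower edge it balances at 27 degrees.
- tin_mouth (a point): Centre of the tin's open end, in the plane of the rim, 160 mm along the tin's z from its bottom; axes as the tin's.
- tin_mid (a point): Centre of the tin, half-way (80 mm) between bottom and mouth; axes as the tin's.
- stop_face (a point): Stop: wooden block screwed to the bench, 160 wide, 60 high, 45 mm thick, steel angle on its back. This point: middle of the bottom edge of its flat front face, at bench height. x points straight out of the face to where the tin stands (roughly the robot's left, +y), y along the face, z up. The bench before it is clear for 380 mm, 85 mm to either side of its middle line.
- tin_a: Bystander: round tin stuffed with rolled cardboard, 74 mm across, 80 mm high, beside the work on the robot's side. Origin under its centre.
- tin_b: Bystander: round stuffed tin with a paper band, 66 mm across, 60 mm high, beside the work on the robot's side. Origin under its centre.
- tin_c: Bystander: round stuffed tin, 80 mm across, 70 mm high, beside the work on the far side. Origin under its centre.
- tape: Bystander: cardboard tape core lying flat, 100 mm across, 25 mm high, beside the work on the far side. Origin under its centre.
- mug: Bystander: white mug, 76 mm across, 80 mm high, to the left. Origin under its centre.
- brush: Bystander: brush lying flat at the left, near the robot. Origin on its underside.
Mind the look-alikes: they are no part of the job. Leave any green look-alike of the tin alone.

How it is judged:
On the way:
1. the tin has been laid on its side, mouth away from the stop (angle between tin's own z axis and vertical between 1.5 and 1.642 rad and x of tin_mouth in the frame of stop_face above 0.15 m and height (world z) of tin_mid below 0.047 m), for 0.2 s.
At the end, for the whole second after the job is handed in: The tin lies on one of its sides flat on the bench (within 4 degrees) and at rest, mouth away from the stop; its closed bottom is within 7 mm of the stop's face, square to it within 0.1 rad, its centre within 50 mm of the middle of the stop (angle between tin's own z axis and vertical between 1.5 and 1.642 rad and x of tin in the frame of stop_face between -0.004 and 0.007 m and height (world z) of tin_mid below 0.046 m and x of tin_mouth in the frame of stop_face above 0.15 m and y of tin in the frame of stop_face between -0.05 and 0.05 m and angle between the z axis of tin and the x axis of stop_face, either way round below 0.1 rad and linear speed of tin below 0.02 m/s); the robot touches nothing.
It fails at once if the tin fell or was slammed down: it turned faster than 5 rad/s (falling freely it reaches about 8) (angular speed of tin above 5 rad/s).
It fails at once if the tin was lifted off the bench (height (world z) of tin_mid above 0.102 m or height (world z) of tin above 0.056 m or (angle between tin's own z axis and vertical above 1.3 rad and height (world z) of tin_mid above 0.074 m)).
It fails at once if another thing was disturbed (moved more than 25 mm) (distance of any of tin_a, tin_b, tin_c, tape, mug, brush from where it was at the start of the episode above 0.025 m).
It also fails if it takes over 64 s, if anything falls off the work surface, if the arm or the gripper's body presses on something with over 40 N, if the wrist force passes 120 N, or if a joint passes its speed limit or range.

## Working session

There is one attempt and no reset: what is moved stays moved. The work goes in short steps, Python scripts to look and compute and a tool call to move; the robot and the scene stay as the last step left them, time stands still between calls to the robot, and variables do not carry over. Pictures are saved under pics/ and viewed, and the job is handed in when it is done.

Besides the shell and the picture viewer there is one more tool, called after "Call:" as name(argument=value, ...), one argument or row to a line, values as JSON. play_rows: Moves the arm, as the interface text tells. Its arguments: {"type":"object","properties":{"translation":{"type":"array"},"spin":{"type":"array"},"jaw":{"type":"number"}},"required":["translation","spin"]}

```bash
mkdir -p pics; cat > h.py <<'E'
import numpy as np, cv2
from plant import env
def cal(n):
    c=env.calibration(n); return np.array(c["intrinsics"],float),np.array(c["dist_coeffs"],float),np.array(c["view"],float)
def cloud(n,d):
    K,D,V=cal(n); h,w=d.shape
    u,v=np.meshgrid(np.arange(w),np.arange(h))
    p=cv2.undistortPoints(np.stack([u,v],-1).reshape(-1,1,2).astype(float),K,D).reshape(h,w,2)
    P=np.stack([p[...,0]*d,-p[...,1]*d,-d,np.ones_like(d)],-1)
    W=P@np.linalg.inv(V).T; W=W[...,:3]; W[d<=0]=np.nan
    return W
def snap(n,tag):
    im,d=env.get_image(n); cv2.imwrite(f"pics/{tag}.png",im[...,::-1]); np.save(f"/tmp/{tag}.npy",cloud(n,d)); return im,np.load(f"/tmp/{tag}.npy")
E
python3 - <<'E'
from h import *
snap("scene","s0");snap("top","t0")
o=env.get_obs();print({k:np.round(v,3) for k,v in o.items()},env.grip_depth)
E
```

```text
{'time': np.float64(0.1), 'joint_pos': array([ 1.04 ,  0.3  ,  1.522, -0.   ,  1.321, -0.067]), 'joint_velocities': array([-0.   , -0.001, -0.003,  0.001,  0.002,  0.001]), 'tau': array([ 1.0000e-03, -5.3264e+01, -3.5328e+01,  7.1000e-02,  2.3000e-02,
       -0.0000e+00]), 'position': array([0.246, 0.492, 0.205]), 'ee_rot': array([-0.   ,  0.23 ,  0.973, -0.   ]), 'ft_force': array([ 0.539,  0.499, -0.13 ]), 'moment': array([ 0.053,  0.001, -0.002]), 'width': np.float64(1.0)} 0.0188
```

View pics/s0.png

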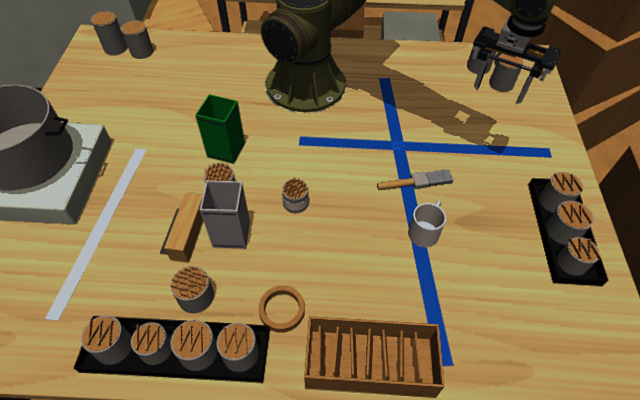

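View pics/t0.png

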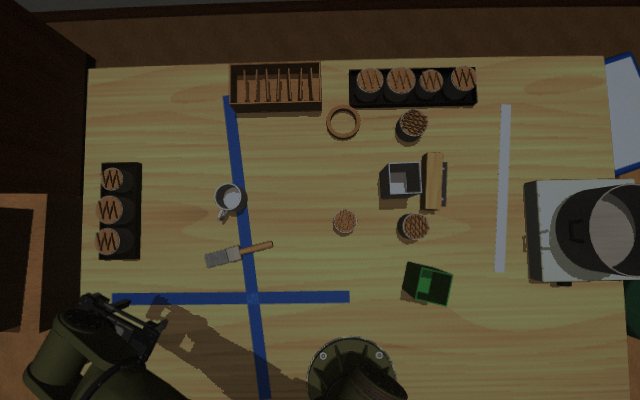

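The scene view shows the tin at about (225,213) beside the stop (183,226), with the green look-alike at (220,128). In the top view the tin rim is at about (404,179) and the stop at (434,181). World +y is to the left there and +x is up.

```bash
python3 - <<'E'
from h import *
W=np.load("/tmp/t0.npy"); S=np.load("/tmp/s0.npy")
im=cv2.imread("pics/t0.png"); cv2.imwrite("pics/t0c.png",cv2.resize(im[100:280,310:490],None,fx=4,fy=3.3333,interpolation=2))
im=cv2.imread("pics/s0.png"); cv2.imwrite("pics/s0c.png",cv2.resize(im[140:320,140:330],None,fx=4,fy=3.3,interpolation=2))
def rect(P,name):
    r=cv2.minAreaRect(P[:,:2].astype(np.float32)*1000); print(name,len(P),r, np.round(cv2.boxPoints(r)).tolist())
for n,X in(("top",W),("scene",S)):
    P=X.reshape(-1,3);P=P[np.isfinite(P).all(1)]
    print(n,'bench z',np.median(P[(abs(P[:,2])<.02)][:,2]))
    sel=lambda lo,hi,x0,x1,y0,y1:P[(P[:,2]>lo)&(P[:,2]<hi)&(P[:,0]>x0)&(P[:,0]<x1)&(P[:,1]>y0)&(P[:,1]<y1)]
    t=X[179,390] if n=="top" else X[215,225]
    print('tin pix',t,'stop pix',X[181,434] if n=="top" else X[226,180])
    rect(sel(.15,.17,.35,.65,-.35,.1),'tinrim')
    q=sel(.054,.066,.35,.7,-.4,-.05); print('stop-ish',len(q)); rect(q,'stop')
E
```

```text
top bench z 0.0007039167189367701
tin pix [ 0.55594916 -0.10099688  0.16142139] stop pix [ 0.56097504 -0.24182366  0.05729958]
tinrim 236 ((558.732177734375, -138.24649047851562), (80.59613800048828, 81.16177368164062), 1.422450304031372) [[517.0, -99.0], [519.0, -180.0], [600.0, -178.0], [598.0, -97.0]]
stop-ish 1054
stop 1054 ((550.6932373046875, -178.77041625976562), (169.32693481445312, 294.55035400390625), 85.50765228271484) [[397.0, -252.0], [691.0, -275.0], [704.0, -106.0], [411.0, -83.0]]
scene bench z -1.1290710867806197e-05
tin pix [ 0.60013854 -0.12316747  0.14038002] stop pix [ 0.58525926 -0.24282068  0.06113349]
tinrim 424 ((561.437744140625, -135.69432067871094), (84.18943786621094, 83.13343048095703), 0.7438458204269409) [[519.0, -95.0], [520.0, -178.0], [604.0, -177.0], [603.0, -94.0]]
stop-ish 1347
stop 1347 ((562.2762451171875, -177.07791137695312), (169.95404052734375, 274.5097961425781), 86.74071502685547) [[420.0, -254.0], [694.0, -270.0], [704.0, -100.0], [430.0, -84.0]]
```

```bash
python3 - <<'E'
from h import *
W=np.load("/tmp/t0.npy")
for n,(u,v) in dict(a=(414,226),b=(344,222),c=(413,124),tape=(330,122),mug=(228,190),rimL=(383,165),stop=(434,160),stop2=(434,205),green=(430,270)).items(): print(n,np.round(W[v,u],3))
E
```

```text
a [ 0.437 -0.176  0.079]
b [0.452 0.013 0.071]
c [ 0.721 -0.187  0.069]
tape [0.746 0.044 0.02 ]
mug [0.553 0.351 0.002]
rimL [ 0.618 -0.109  0.004]
stop [ 0.62  -0.243  0.061]
stop2 [ 0.494 -0.238  0.06 ]
green [ 0.328 -0.193  0.158]
```

View pics/t0c.png

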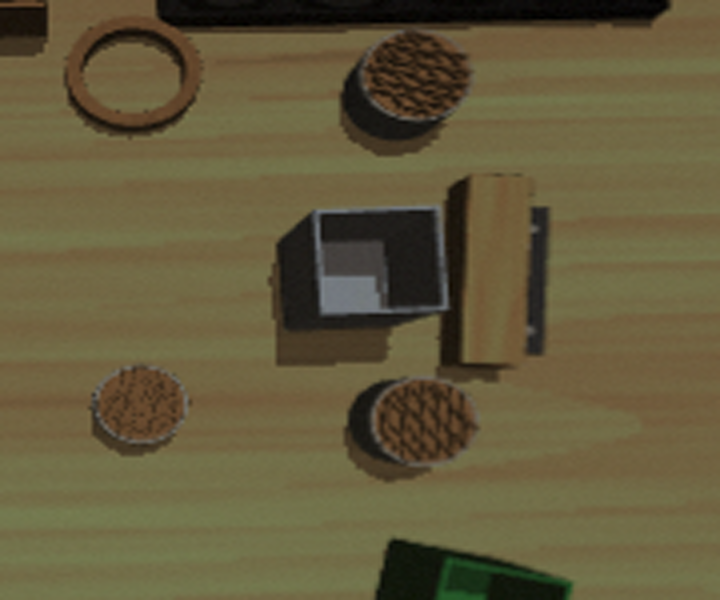

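View pics/s0c.png

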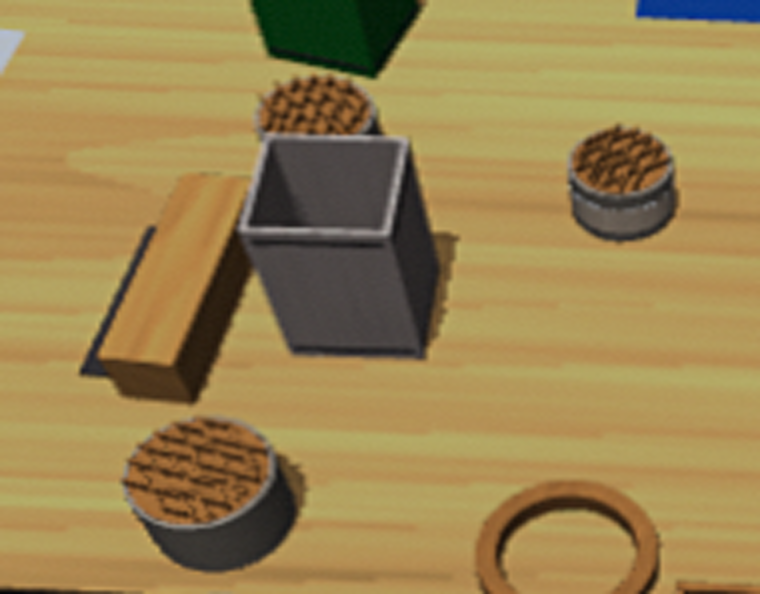

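```bash
python3 - <<'E'
from h import *
for f in("t0","s0"):
    X=np.load(f"/tmp/{f}.npy");P=X.reshape(-1,3);P=P[np.isfinite(P).all(1)]
    def sel(lo,hi,x0,x1,y0,y1): return P[(P[:,2]>lo)&(P[:,2]<hi)&(P[:,0]>x0)&(P[:,0]<x1)&(P[:,1]>y0)&(P[:,1]<y1)]
    q=sel(.053,.068,.46,.66,-.30,-.195); r=cv2.minAreaRect(q[:,:2].astype(np.float32)*1000);print(f,'stop',r,np.round(cv2.boxPoints(r)).tolist())
    # face line: +y extreme by x bins
    L=[(b,np.percentile(q[(q[:,0]>b-.01)&(q[:,0]<b+.01)][:,1],97)) for b in np.arange(.49,.64,.02)]
    print('face fit',np.polyfit(*zip(*L),1),np.round(L,3).tolist())
    print('tin col', [np.round(np.percentile(sel(lo,lo+.03,.48,.65,-.19,-.03)[:,i],[1,99]),3).tolist() for lo in(.03,.06,.1) for i in(0,1)])
R=env.get_obs()
from scipy.spatial.transform import Rotation as Ro
w,x,y,z=R["ee_rot"];print(Ro.from_quat([x,y,z,w]).as_matrix().round(3))
E
```

```text
t0 stop ((562.2275390625, -241.06082153320312), (47.00962448120117, 160.4617156982422), 85.31686401367188) [[480.0, -258.0], [640.0, -271.0], [644.0, -224.0], [484.0, -211.0]]
face fit [-0.08164992 -0.17332864] [[0.49, -0.213], [0.51, -0.215], [0.53, -0.217], [0.55, -0.219], [0.57, -0.22], [0.59, -0.221], [0.61, -0.223], [0.63, -0.225]]
tin col [[0.518, 0.597], [-0.176, -0.097], [0.518, 0.597], [-0.177, -0.097], [0.518, 0.597], [-0.177, -0.097]]
s0 stop ((565.04443359375, -238.54425048828125), (47.07444381713867, 165.10084533691406), 84.80924987792969) [[481.0, -255.0], [645.0, -269.0], [649.0, -223.0], [485.0, -208.0]]
face fit [-0.08115194 -0.17082944] [[0.49, -0.211], [0.51, -0.211], [0.53, -0.214], [0.55, -0.216], [0.57, -0.217], [0.59, -0.218], [0.61, -0.22], [0.63, -0.222]]
tin col [[0.522, 0.603], [-0.173, -0.094], [0.521, 0.603], [-0.173, -0.094], [0.521, 0.603], [-0.174, -0.095]]
[[-0.894  0.447 -0.001]
 [ 0.447  0.894 -0.001]
 [ 0.    -0.001 -1.   ]]
```

Call:
play_rows(
  translation=[
    [1.57,-3.07,0],
    [1.57,-3.07,0],
    [1.57,-3.07,0],
    [1.57,-3.07,0],
    [1.57,-3.07,0],
    [1.57,-3.07,0],
    [1.57,-3.07,0],
    [1.57,-3.07,0],
    [1.57,-3.07,0],
    [1.57,-3.07,0],
    [1.57,-3.07,0],
    [1.57,-3.07,0],
    [1.57,-3.07,0],
    [1.57,-3.07,0],
    [1.57,-3.07,0],
    [1.57,-3.07,0],
    [1.57,-3.07,0],
    [1.57,-3.07,0],
    [1.57,-3.07,0],
    [1.57,-3.07,0],
  ],
  spin=[-3.1,-3.1,-3.1,-3.1,-3.1,-3.1,-3.1,-3.1,-3.1,-3.1,-3.1,-3.1,-3.1,-3.1,-3.1,-3.1,-3.1,-3.1,-3.1,-3.1],
  jaw=9.4,
)

```text
time: 1.77
position: [0.5604, -0.1238, 0.2051]
ee_rot: [-0.0, 0.699, 0.715, -0.0]
ft_force: [-0.1, 1.1, 0.5]
width: 0.998
```

Call:
play_rows(
  translation=[
    [0,0,0],
    [0,0,0],
    [0,0,0],
  ],
  spin=[0,0,0],
)

```text
time: 2.02
position: [0.5597, -0.1216, 0.205]
ee_rot: [-0.0, 0.698, 0.716, -0.0]
ft_force: [0.4, 0.7, 0.3]
width: 1.002
```

```bash
python3 - <<'E'
from h import *
from scipy.spatial.transform import Rotation as Ro
o=env.get_obs();w,x,y,z=o["ee_rot"];M=Ro.from_quat([x,y,z,w]).as_matrix();print(o["position"],np.degrees(np.arctan2(M[1,1],M[0,1])),M[:,2],o["ft_force"],o["time"])
im,_=snap("scene","s1");c=im[100:300,120:340];cv2.imwrite("pics/s1c.png",cv2.resize(c,None,fx=3,fy=3,interpolation=2)[...,::-1])
E
```

```text
[ 0.5596847  -0.12163733  0.20503983] 1.463514422437096 [-8.50602060e-04  4.07133022e-04 -9.99999555e-01] [0.43103597 0.72075377 0.34296983] 2.0167
```

View pics/s1c.png

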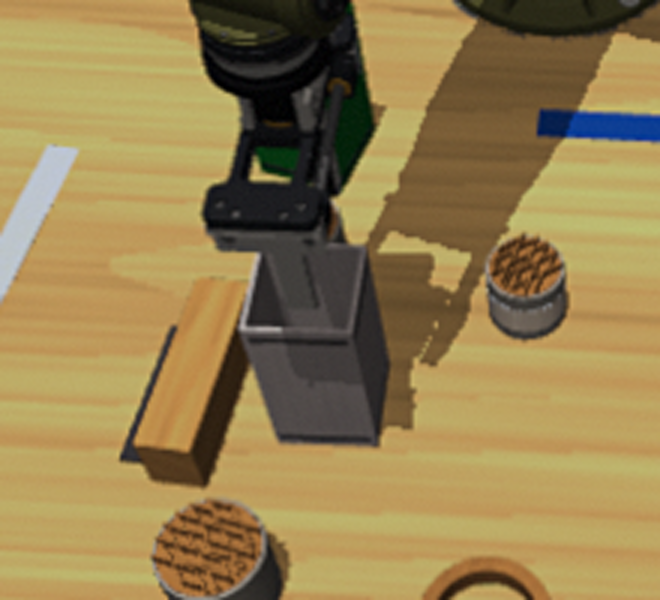

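The open fingers at (300,270) in the crop are above the tin and span its x faces. Next I lower them around it.

Call:
play_rows(
  translation=[
    [0,-0.2,-1],
    [0,0,-1],
    [0,0,-1],
    [0,0,-1],
    [0,0,-0.5],
    [0,0,-0.5],
  ],
  spin=[0,0,0,0,0,0],
)

```text
time: 2.57
position: [0.5598, -0.1239, 0.1544]
ee_rot: [-0.0, 0.698, 0.716, -0.0]
ft_force: [0.0, -0.5, -0.4]
width: 0.997
```

Call:
play_rows(
  translation=[
    [0,0,-0.5],
    [0,0,-0.5],
    [0,0,-0.5],
    [0,0,-0.5],
    [0,0,-0.5],
    [0,0,0],
  ],
  spin=[0,0,0,0,0,0],
)

```text
time: 3.07
position: [0.5597, -0.124, 0.1293]
ee_rot: [-0.001, 0.698, 0.716, -0.0]
ft_force: [0.5, 0.3, -0.3]
width: 0.997
```

Call:
play_rows(
  translation=[
    [0,0,0],
    [0,0,0],
    [0,0,0],
    [0,0,0],
    [0,0,0],
    [0,0,0],
  ],
  spin=[0,0,0,0,0,0],
  jaw=7.9,
)

```text
time: 3.57
position: [0.5602, -0.1242, 0.1308]
ee_rot: [0.0, 0.698, 0.716, 0.0]
ft_force: [1.6, 0.1, 2.6]
width: 0.849
```

Call:
play_rows(
  translation=[
    [0,0.25,0],
    [0,0.25,0.05],
    [0,0.25,0.05],
    [0,0.25,0],
    [0,0.25,0.05],
    [0,0,0],
  ],
  spin=[0,0,0,0,0,0],
)

```text
time: 4.07
position: [0.56, -0.111, 0.1319]
ee_rot: [-0.0, 0.698, 0.716, -0.0]
ft_force: [0.4, -1.0, -1.4]
width: 0.846
```

```bash
cat > look.py <<'E'
from h import *
import sys
t=sys.argv[1]; im,W=snap("scene",t);c=im[100:300,120:340];cv2.imwrite(f"pics/{t}c.png",cv2.resize(c,None,fx=3,fy=3,interpolation=2)[...,::-1])
o=env.get_obs();print(o["time"],o["position"],o["ft_force"],o["moment"],o["width"]*9.4)
E
python3 look.py s2
```

```text
4.1167 [ 0.56000112 -0.11127113  0.13185444] [ 0.90991781  0.69772198 -1.4625065 ] [-0.05408361  0.04177519  0.01562881] 7.973076945309171
```

View pics/s2c.png

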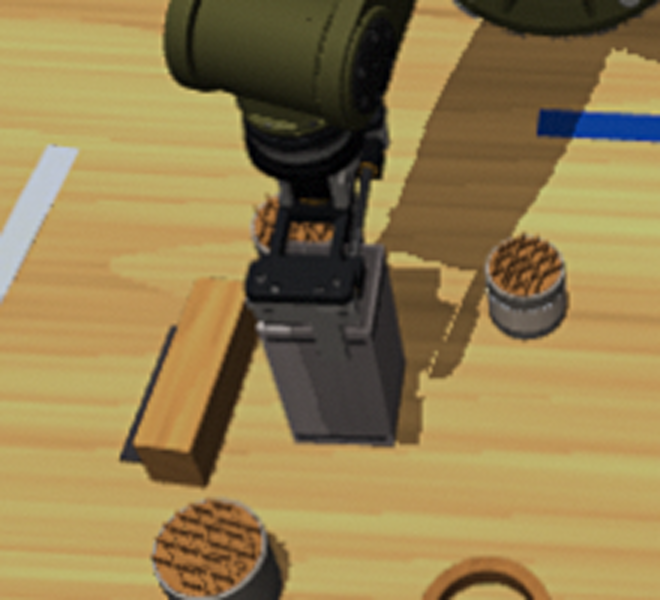

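The tin slid upright: its bottom edge at (345,440) is still level. I need to press down so the bench grips it.

Call:
play_rows(
  translation=[
    [0,0,-0.1],
    [0,0,-0.1],
    [0,0,-0.1],
    [0,0,0],
  ],
  spin=[0,0,0,0],
)

```text
time: 4.45
position: [0.5604, -0.1117, 0.1306]
ee_rot: [0.001, 0.698, 0.716, 0.0]
ft_force: [-3.5, 2.3, 13.9]
width: 0.848
```

Call:
play_rows(
  translation=[
    [0,0,-0.1],
    [0,0,-0.1],
    [0,0,-0.1],
    [0,0,0],
  ],
  spin=[0,0,0,0],
)

```text
time: 4.78
position: [0.5607, -0.112, 0.1301]
ee_rot: [0.002, 0.698, 0.716, 0.001]
ft_force: [-13.9, 3.5, 37.1]
width: 0.852
```

Call:
play_rows(
  translation=[
    [0,0.2,0.02],
    [0,0.2,0.04],
    [0,0.2,0.04],
    [0,0.2,0.04],
    [0,0.2,0.04],
    [0,0,0],
  ],
  spin=[0,0,0,0,0,0],
)

```text
time: 5.28
position: [0.5607, -0.1026, 0.1304]
ee_rot: [0.002, 0.698, 0.716, 0.0]
ft_force: [-6.4, -5.1, 22.1]
width: 0.848
```

```bash
python3 look.py s3
```

```text
5.3333 [ 0.56069573 -0.10272811  0.13038516] [-7.3164319  -3.74067103 22.16380538] [-1.04463772  1.91697571  0.06880014] 8.011172855376413
```

View pics/s3c.png

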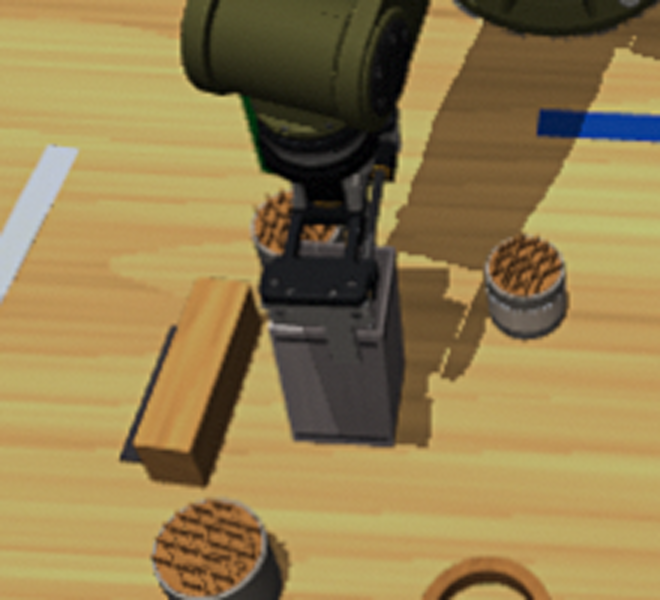

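The bottom edge stayed at (345,440) while the top moved, so it is now tipping about its lower edge. I continue along the arc.

Call:
play_rows(
  translation=[
    [0,0.4,0.03],
    [0,0.4,0.03],
    [0,0.4,0.02],
    [0,0.4,0.01],
    [0,0.4,0],
    [0,0,0],
  ],
  spin=[0,0,0,0,0,0],
)

```text
time: 5.83
position: [0.5602, -0.0818, 0.13]
ee_rot: [0.001, 0.698, 0.716, -0.0]
ft_force: [-4.7, -1.2, 11.4]
width: 0.852
```

```bash
python3 look.py s4
```

```text
5.8833 [ 0.56021039 -0.08193273  0.12999893] [-4.70246357 -1.10416026 11.57279771] [-0.42534218  1.42011583  0.00603195] 7.9457630865766715
```

View pics/s4c.png

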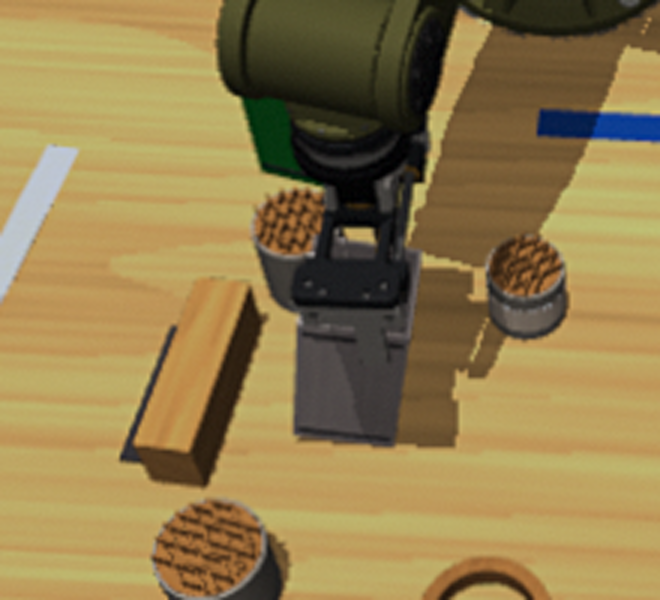

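Call:
play_rows(
  translation=[
    [0,0.75,-0.05],
    [0,0.75,-0.08],
    [0,0.75,-0.11],
    [0,0.74,-0.15],
    [0,0,0],
  ],
  spin=[0,0,0,0,0],
)

```text
time: 6.3
position: [0.56, -0.0511, 0.1252]
ee_rot: [0.0, 0.698, 0.716, -0.0]
ft_force: [-3.1, 0.6, 5.9]
width: 0.853
```

Call:
play_rows(
  translation=[
    [0,0.74,-0.17],
    [0,0.72,-0.2],
    [0,0.7,-0.23],
    [0,0,0],
  ],
  spin=[0,0,0,0],
)

```text
time: 6.63
position: [0.56, -0.029, 0.1185]
ee_rot: [-0.0, 0.698, 0.716, 0.0]
ft_force: [-2.5, 1.7, 3.3]
width: 0.846
```

```bash
python3 look.py s5
```

```text
6.6833 [ 0.56002723 -0.02932971  0.11867042] [-0.78784775  1.86464553  3.84347027] [ 0.4079397   0.42790309 -0.07403221] 8.012978668460311
```

View pics/s5c.png

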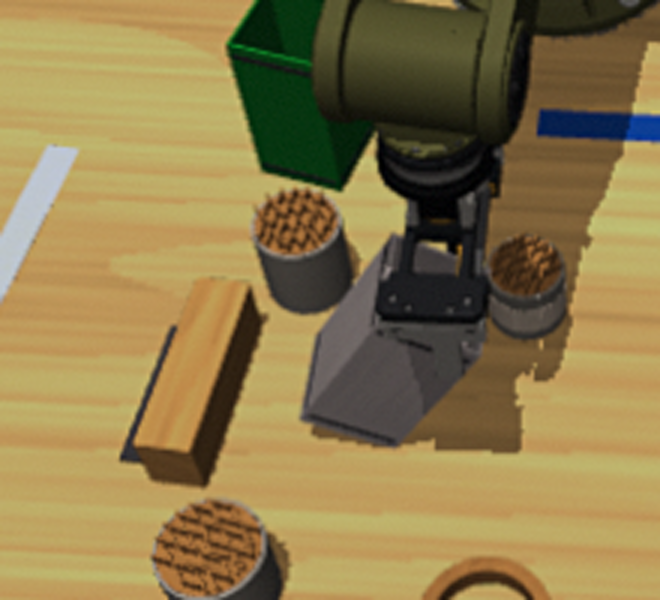

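The tilt is about 30° with the pivot edge still at about (350,435). I continue lowering along the arc.

Call:
play_rows(
  translation=[
    [0,0.8,-0.33],
    [0,0.78,-0.37],
    [0,0.76,-0.42],
    [0,0.73,-0.46],
    [0,0,0],
  ],
  spin=[0,0,0,0,0],
)

```text
time: 7.1
position: [0.5597, 0.0022, 0.1019]
ee_rot: [-0.001, 0.698, 0.716, -0.0]
ft_force: [-1.8, 1.1, 1.8]
width: 0.85
```

Call:
play_rows(
  translation=[
    [0,0.7,-0.5],
    [0,0.67,-0.54],
    [0,0.64,-0.58],
    [0,0.61,-0.61],
    [0,0.57,-0.65],
    [0,0,0],
  ],
  spin=[0,0,0,0,0,0],
)

```text
time: 7.6
position: [0.5596, 0.0338, 0.0727]
ee_rot: [-0.001, 0.698, 0.716, -0.0]
ft_force: [-0.7, 0.9, -0.1]
width: 0.852
```

```bash
python3 look.py s6
```

```text
7.65 [0.55974883 0.03314778 0.07320425] [-0.49677569 -0.56865647 -2.73882555] [0.169255   0.05486392 0.01750512] 7.952259640897348
```

View pics/s6c.png

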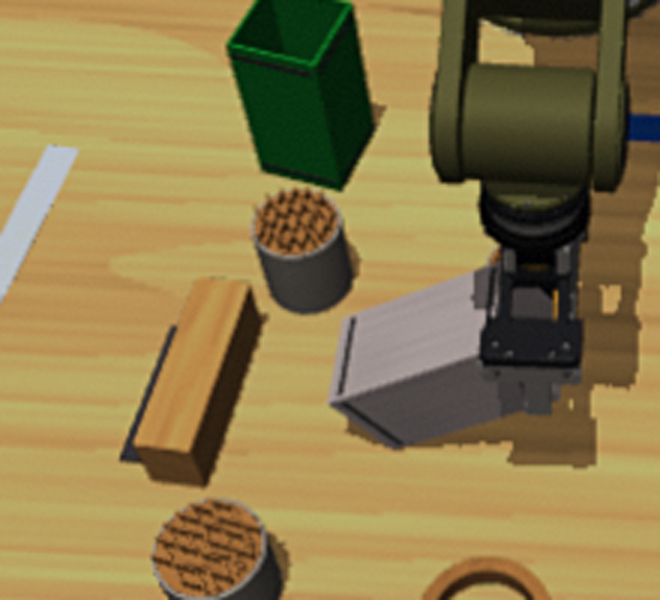

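Call:
play_rows(
  translation=[
    [0,0.53,-0.72],
    [0,0.49,-0.75],
    [0,0.45,-0.76],
    [0,0.41,-0.78],
    [0,0.36,-0.79],
    [0,0,0],
  ],
  spin=[0,0,0,0,0,0],
)

```text
time: 8.15
position: [0.5597, 0.0556, 0.0347]
ee_rot: [-0.0, 0.698, 0.716, -0.0]
ft_force: [-0.8, -0.0, -1.7]
width: 0.851
```

```bash
python3 look.py s7
```

```text
8.2 [0.55968019 0.05512903 0.03524306] [ 0.16978834  0.02460803 -1.9144519 ] [ 0.13669718  0.0391383  -0.0258809 ] 7.983621300507092
```

View pics/s7c.png

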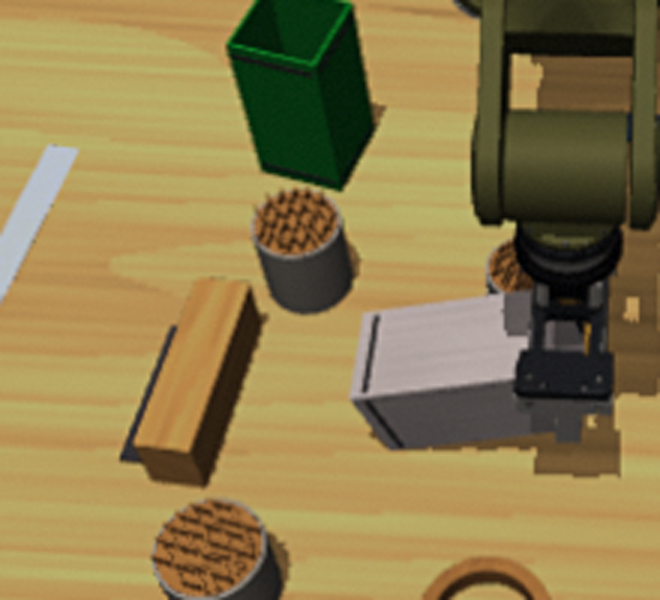

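Call:
play_rows(
  translation=[
    [0,0.3,-0.7],
    [0,0.25,-0.7],
    [0,0.2,-0.6],
    [0,0,0],
  ],
  spin=[0,0,0,0],
)

```text
time: 8.53
position: [0.5597, 0.0627, 0.0149]
ee_rot: [-0.0, 0.698, 0.716, -0.0]
ft_force: [0.3, 1.1, -0.7]
width: 0.846
```

```bash
python3 look.py s8; python3 - <<'E'
from h import *
X=np.load("/tmp/s8.npy");P=X.reshape(-1,3);P=P[np.isfinite(P).all(1)]
q=P[(P[:,0]>.53)&(P[:,0]<.59)&(P[:,1]>-.08)&(P[:,1]<.03)&(P[:,2]>.05)&(P[:,2]<.13)]
print(len(q),np.degrees(np.arctan(np.polyfit(q[:,1],q[:,2],1)[0])),np.polyval(np.polyfit(q[:,1],q[:,2],1),[-.08,0,.08]))
E
```

```text
8.5833 [0.55962922 0.06248545 0.0152744 ] [-0.31020809 -0.40442745 -1.89147687] [ 0.10823931  0.06657194 -0.00594337] 7.959138097499643
1003 8.828342642048357 [0.08202871 0.09445389 0.10687907]
```

View pics/s8c.png

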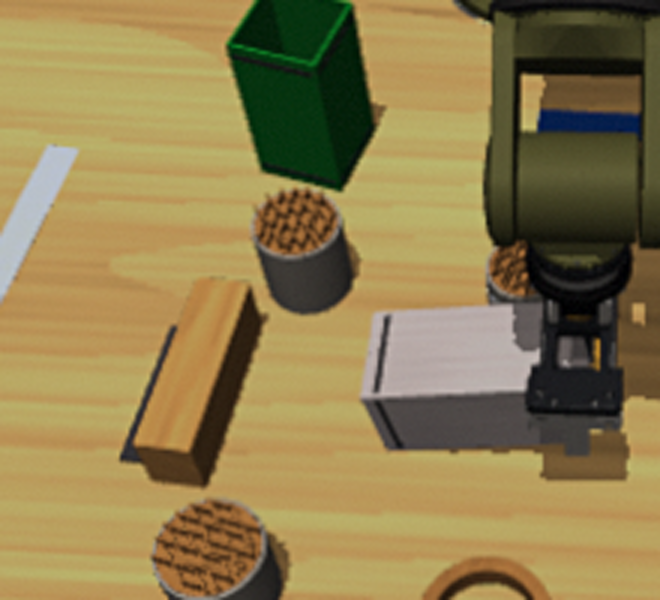

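Call:
play_rows(
  translation=[
    [0,0.05,-0.4],
    [0,0,-0.4],
    [0,0,-0.3],
    [0,0,0],
  ],
  spin=[0,0,0,0],
)

```text
time: 8.92
position: [0.56, 0.0628, 0.0046]
ee_rot: [-0.0, 0.698, 0.716, -0.0]
ft_force: [0.9, 0.6, 1.0]
width: 0.846
```

Call:
play_rows(
  translation=[
    [0.25,0,0],
    [0.25,0,0],
    [0.25,0,0],
    [0.25,0,0],
    [0.25,0,0],
    [0.25,0,0],
    [0.25,0,0],
    [0.25,0,0],
    [0.25,0,0],
    [0.25,0,0],
    [0,0,0],
  ],
  spin=[-0.6,-0.6,-0.6,-0.6,-0.6,-0.6,-0.6,-0.6,-0.6,-0.4,0],
)

```text
time: 9.83
position: [0.5855, 0.0629, 0.0052]
ee_rot: [0.0, 0.734, 0.679, 0.0]
ft_force: [0.9, -0.0, -2.4]
width: 0.848
```

```bash
python3 look.py s9; python3 - <<'E'
from h import *
X=np.load("/tmp/s9.npy");P=X.reshape(-1,3);P=P[np.isfinite(P).all(1)]
q=P[(P[:,0]>.55)&(P[:,0]<.60)&(P[:,1]>-.08)&(P[:,1]<.03)&(P[:,2]>.05)&(P[:,2]<.13)]
print(len(q),np.degrees(np.arctan(np.polyfit(q[:,1],q[:,2],1)[0])))
E
```

```text
9.8833 [0.58519044 0.06289335 0.00511551] [ 0.20983536 -0.39532257 -1.74235015] [0.17345275 0.00653103 0.03639328] 7.9960508451588925
863 4.944647108878347
```

View pics/s9c.png

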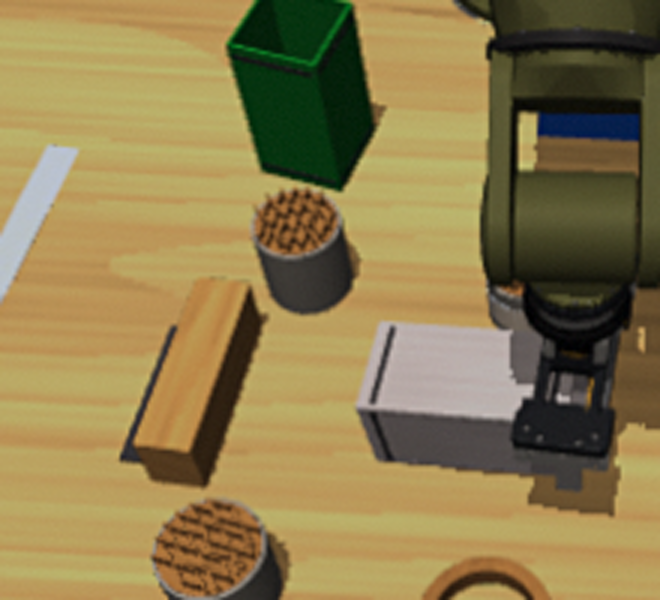

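Call:
play_rows(
  translation=[
    [0,0,-0.1],
    [0,0,-0.1],
    [0,0,0],
  ],
  spin=[0,0,0],
)

```text
time: 10.13
position: [0.5853, 0.063, 0.0035]
ee_rot: [0.0, 0.733, 0.68, 0.0]
ft_force: [0.8, 2.1, 3.5]
width: 0.848
```

Call:
play_rows(
  translation=[
    [0,0,0],
    [0,0,0],
    [0,0,0],
    [0,0,0],
  ],
  spin=[0,0,0,0],
  jaw=7.98,
)

```text
time: 10.47
position: [0.585, 0.0628, 0.0031]
ee_rot: [0.0, 0.734, 0.68, -0.0]
ft_force: [-0.2, 1.4, 0.4]
width: 0.853
```

Call:
play_rows(
  translation=[
    [0,0,0],
    [0,0,0],
    [0,0,0],
  ],
  spin=[0,0,0],
  jaw=8.02,
)

```text
time: 10.72
position: [0.5849, 0.0628, 0.003]
ee_rot: [-0.0, 0.734, 0.68, -0.0]
ft_force: [0.1, 0.0, -0.8]
width: 0.854
```

Call:
play_rows(
  translation=[
    [0,0,0],
    [0,0,0],
    [0,0,0],
    [0,0,0],
    [0,0,0],
  ],
  spin=[0,0,0,0,0],
  jaw=9.4,
)

```text
time: 11.13
position: [0.585, 0.0629, 0.0031]
ee_rot: [-0.0, 0.734, 0.68, -0.0]
ft_force: [-0.9, 0.4, 0.2]
width: 1.0
```

```bash
python3 look.py s10; python3 - <<'E'
from h import *
X=np.load("/tmp/s10.npy");P=X.reshape(-1,3);P=P[np.isfinite(P).all(1)]
q=P[(P[:,0]>.55)&(P[:,0]<.60)&(P[:,1]>-.08)&(P[:,1]<.03)&(P[:,2]>.05)&(P[:,2]<.13)]
print(len(q),np.degrees(np.arctan(np.polyfit(q[:,1],q[:,2],1)[0])),q[:,2].mean())
E
```

```text
11.1833 [0.58503372 0.06289214 0.003157  ] [-1.03037085  0.03776433 -0.47611037] [-0.00312023  0.04931824 -0.00275762] 9.400225659791426
878 -0.1362807425710034 0.08007060759923539
```

View pics/s10c.png

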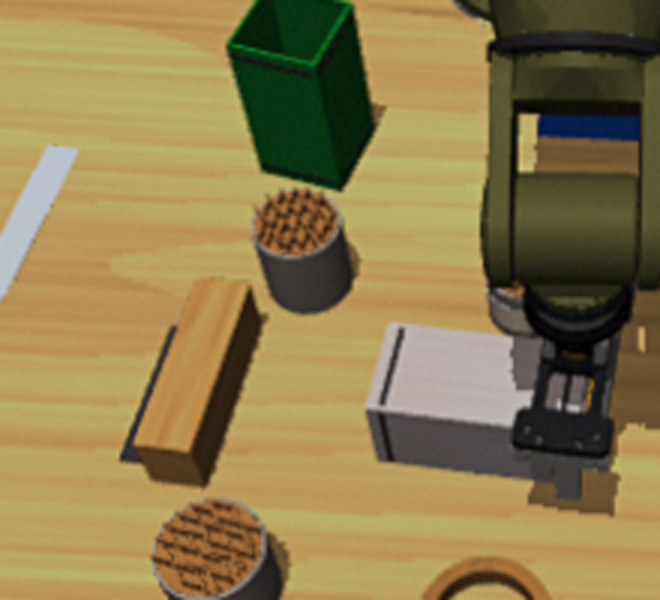

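The tin lies flat: its top face is at 80 mm and tilted 0.1°. I back off along its axis and set the jaws for pushing.

Call:
play_rows(
  translation=[
    [0,0,0.5],
    [0.05,0.7,0.2],
    [0.05,0.7,0],
    [0.06,0.7,0],
    [0.06,0.7,0],
    [0.06,0.7,0],
    [0.06,0.7,0],
    [0.06,0.8,0],
  ],
  spin=[0,0,0,0,0,0,0,0],
)

```text
time: 11.85
position: [0.589, 0.1137, 0.01]
ee_rot: [-0.0, 0.734, 0.68, -0.0]
ft_force: [0.2, -0.8, -0.5]
width: 1.0
```

Call:
play_rows(
  translation=[
    [0,0,0],
    [0,0,0],
    [0,0,0],
    [0,0,0],
  ],
  spin=[0,0,0,0],
  jaw=7.1,
)

```text
time: 12.18
position: [0.589, 0.1126, 0.0101]
ee_rot: [-0.0, 0.734, 0.679, -0.0]
ft_force: [-0.4, -0.1, 0.1]
width: 0.771
```

```bash
cat > meas.py <<'E'
from h import *
import sys
for n in("scene","top"):
    X=np.load(f"/tmp/{n[0]}{sys.argv[1]}.npy");P=X.reshape(-1,3);P=P[np.isfinite(P).all(1)]
    q=P[(P[:,0]>.50)&(P[:,0]<.66)&(P[:,1]>-.235)&(P[:,1]<.10)&(P[:,2]>.073)&(P[:,2]<.087)]
    if n=="scene": pass
    r=cv2.minAreaRect(q[:,:2].astype(np.float32)*1000);print(n,len(q),r,np.round(cv2.boxPoints(r)).tolist())
E
python3 look.py s11; python3 -c "
from h import *
im,_=snap('top','t11');cv2.imwrite('pics/t11c.png',cv2.resize(im[100:280,290:470],None,fx=4,fy=3.333,interpolation=2)[...,::-1])"
python3 meas.py 11
```

```text
12.2333 [0.58904256 0.11254294 0.01014876] [ 0.85899896 -0.56003743  0.25240629] [-0.06522941  0.0641352   0.02031279] 7.142856840228598
scene 2169 ((579.9093017578125, -10.820838928222656), (160.28155517578125, 84.81375122070312), 85.10409545898438) [[531.0, -87.0], [615.0, -94.0], [629.0, 65.0], [544.0, 73.0]]
top 1492 ((576.2164916992188, -21.198020935058594), (143.86790466308594, 80.60643005371094), 85.49497985839844) [[530.0, -90.0], [611.0, -96.0], [622.0, 47.0], [542.0, 54.0]]
```

View pics/s11c.png

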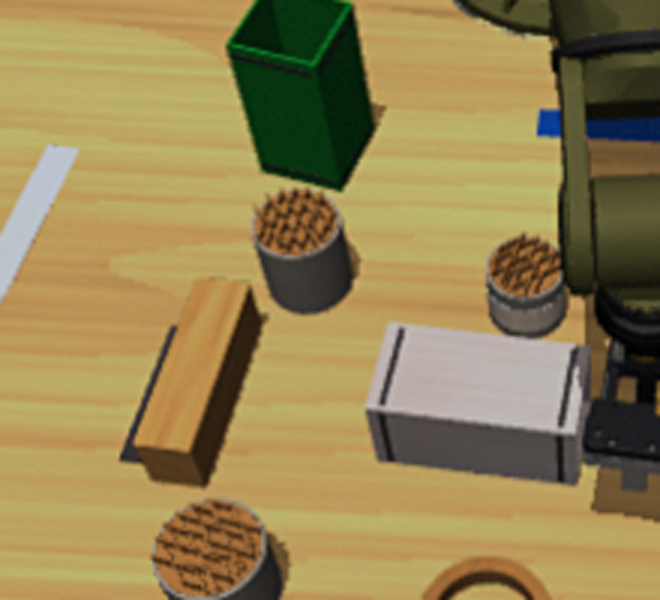

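View pics/t11c.png

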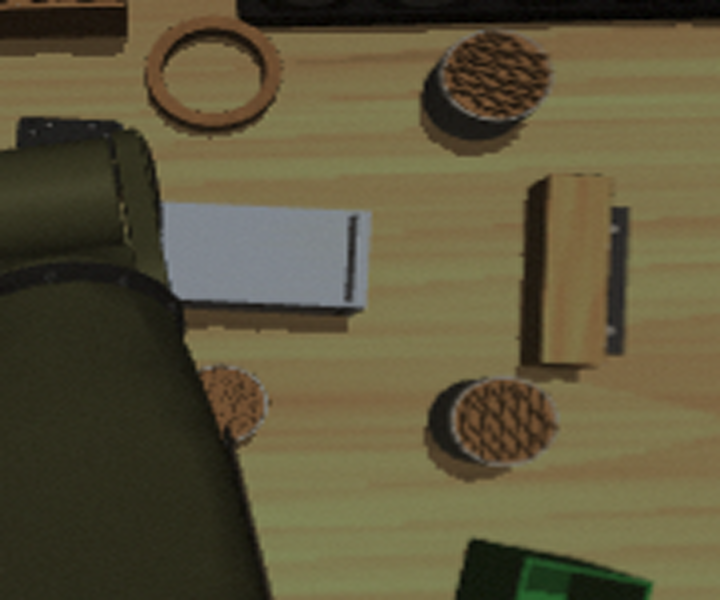

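In the scene crop the tin spans (370,400) to (590,480). The top view shows its axis at 85.3°, parallel to the stop's normal, with a gap of about 126 mm. The TCP is on the axis, so I push straight back.

Call:
play_rows(
  translation=[
    [-0.05,-0.6,0],
    [-0.08,-1,0],
    [-0.08,-1,0],
    [-0.07,-0.8,0],
    [-0.05,-0.6,0],
    [-0.06,-0.7,0],
    [-0.07,-0.9,0],
    [-0.08,-1,0],
    [-0.08,-1,0],
    [-0.08,-1,0],
    [-0.08,-1,0],
    [-0.08,-1,0],
    [-0.07,-0.9,0],
    [-0.06,-0.7,0],
    [-0.05,-0.6,0],
    [-0.05,-0.5,0],
    [0,0,0],
  ],
  spin=[0,0,0,0,0,0,0,0,0,0,0,0,0,0,0,0,0],
)

```text
time: 13.7
position: [0.5781, -0.021, 0.0101]
ee_rot: [0.0, 0.734, 0.679, -0.0]
ft_force: [0.4, 0.0, -0.6]
width: 0.755
```

```bash
python3 look.py s12; python3 -c "
from h import *
im,_=snap('top','t12');cv2.imwrite('pics/t12c.png',cv2.resize(im[100:280,310:490],None,fx=4,fy=3.333,interpolation=2)[...,::-1])"
python3 meas.py 12
```

```text
13.75 [ 0.57807583 -0.02047177  0.01012105] [-0.43157404 -0.28018405 -0.04570008] [-0.07318819  0.11447962  0.00655583] 7.108465460025679
scene 1739 ((571.4843139648438, -109.59334564208984), (161.87030029296875, 83.77816772460938), 85.54729461669922) [[523.0, -187.0], [607.0, -194.0], [620.0, -32.0], [536.0, -26.0]]
top 760 ((565.508544921875, -155.5956268310547), (72.59552764892578, 80.46680450439453), 85.84264373779297) [[523.0, -189.0], [603.0, -195.0], [608.0, -122.0], [528.0, -116.0]]
```

View pics/s12c.png

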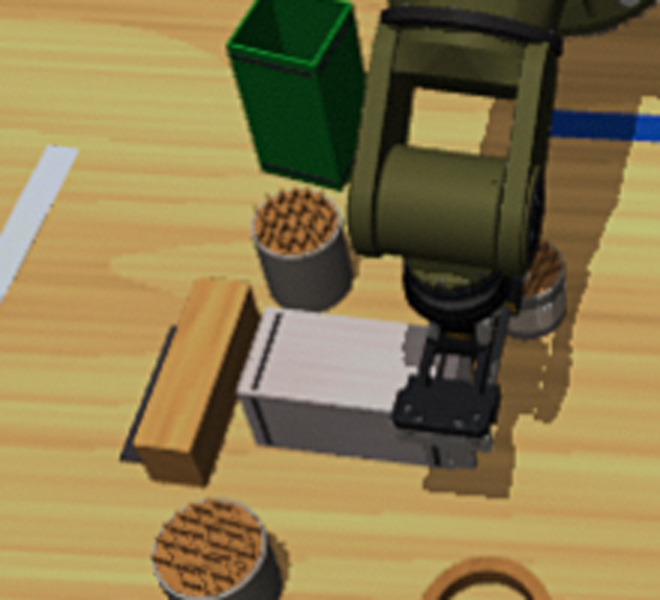

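View pics/t12c.png

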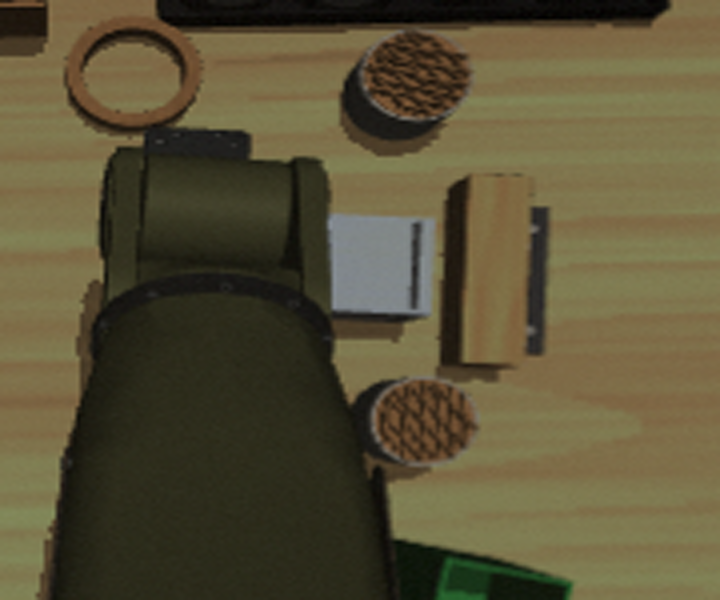

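The tin follows squarely (axis 85.6°). In the top view its bottom at (433,270) is about 26 mm from the stop's face. I push the rest slowly, watching the force.

Call:
play_rows(
  translation=[
    [-0.03,-0.3,0],
    [-0.03,-0.4,0],
    [-0.03,-0.4,0],
    [-0.03,-0.4,0],
    [-0.03,-0.3,0],
    [-0.02,-0.2,0],
    [-0.02,-0.2,0],
    [0,0,0],
  ],
  spin=[0,0,0,0,0,0,0,0],
)

```text
time: 14.47
position: [0.5762, -0.0425, 0.0101]
ee_rot: [0.0, 0.734, 0.68, -0.0]
ft_force: [-0.5, 0.2, -0.1]
width: 0.752
```

Call:
play_rows(
  translation=[
    [-0.01,-0.15,0],
    [-0.01,-0.15,0],
    [-0.01,-0.1,0],
    [0,0,0],
    [0,0,0],
  ],
  spin=[0,0,0,0,0],
)

```text
time: 14.88
position: [0.5759, -0.0462, 0.0102]
ee_rot: [0.0, 0.734, 0.68, -0.0]
ft_force: [-0.1, -0.4, 0.2]
width: 0.751
```

Call:
play_rows(
  translation=[
    [-0.01,-0.1,0],
    [-0.01,-0.1,0],
    [0,0,0],
  ],
  spin=[0,0,0],
)

```text
time: 15.13
position: [0.5757, -0.0482, 0.0101]
ee_rot: [-0.0, 0.734, 0.68, 0.0]
ft_force: [0.5, -0.2, 0.1]
width: 0.755
```

Call:
play_rows(
  translation=[
    [-0.01,-0.1,0],
    [-0.01,-0.1,0],
    [0,0,0],
  ],
  spin=[0,0,0],
)

```text
time: 15.38
position: [0.5758, -0.0485, 0.0103]
ee_rot: [-0.001, 0.734, 0.68, 0.001]
ft_force: [1.8, 14.5, 1.3]
width: 0.755
```

Call:
play_rows(
  translation=[
    [-0.01,-0.1,0],
    [0,0,0],
  ],
  spin=[0,0],
)

```text
time: 15.55
position: [0.5759, -0.0485, 0.0103]
ee_rot: [-0.001, 0.733, 0.68, 0.001]
ft_force: [3.4, 21.7, 2.7]
width: 0.758
```

Force rose to 22 N while the position stayed put, so the bottom is against the stop. I back away and check.

Call:
play_rows(
  translation=[
    [0.02,0.25,0],
    [0.02,0.3,0],
    [0.05,0.6,0],
    [0.08,1,0],
    [0.08,1,0],
    [0.08,1,0],
    [0,1,1],
    [0,1,2],
    [0,1,2],
    [0,1,3],
    [0,2,3],
    [0,3,2],
    [0,3,1],
    [0,3,0],
    [0,3,0],
    [0,3,0],
    [0,3,0],
    [0,0,0],
  ],
  spin=[0,0,0,0,0,0,0,0,0,0,0,0,0,0,0,0,0,0],
)

```text
time: 17.05
position: [0.5777, 0.2357, 0.1508]
ee_rot: [-0.0, 0.732, 0.681, 0.001]
ft_force: [0.2, 0.0, 0.2]
width: 0.757
```

```bash
python3 look.py s13; python3 -c "
from h import *
im,W=snap('top','t13');cv2.imwrite('pics/t13c.png',cv2.resize(im[100:280,310:490],None,fx=4,fy=3.333,interpolation=2)[...,::-1])
W0=np.load('/tmp/t0.npy')
"
python3 meas.py 13
```

```text
17.1 [0.57793271 0.23339681 0.15067554] [ 0.32115159 -0.07401032  0.77122275] [-0.08841004  0.04818632  0.05761335] 7.1216170458294075
scene 2151 ((568.5962524414062, -136.77505493164062), (162.92593383789062, 84.73020935058594), 85.6434555053711) [[520.0, -215.0], [605.0, -221.0], [617.0, -59.0], [533.0, -52.0]]
top 1729 ((566.683349609375, -138.88055419921875), (161.67230224609375, 80.93465423583984), 85.46409606933594) [[520.0, -216.0], [601.0, -223.0], [613.0, -61.0], [533.0, -55.0]]
```

View pics/t13c.png

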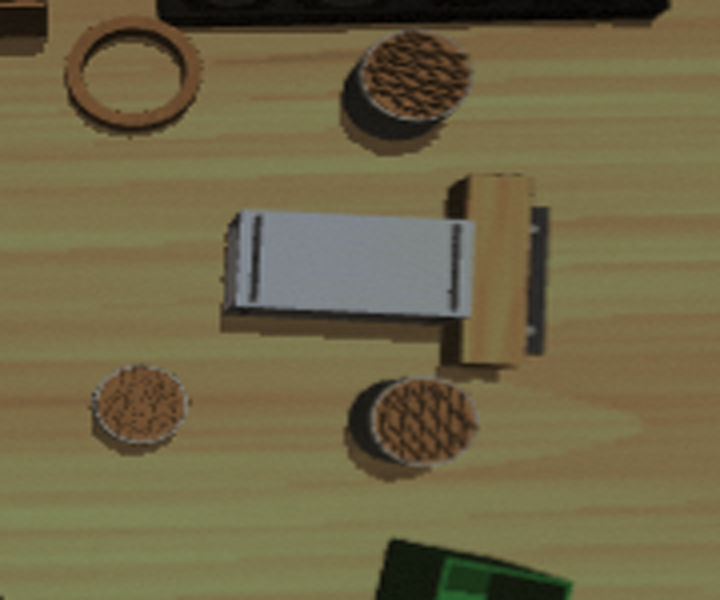

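View pics/s13.png

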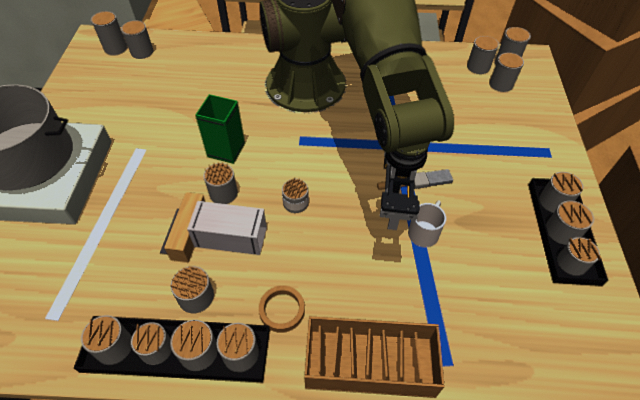

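The tin's bottom edge, at (472,270) in the top crop, touches the stop, and its axis is within about 0.3° of square. The bystanders are at their original pixels and the gripper is clear of everything, so I hand in.

```bash
python3 -c "
from plant import env
print(env.finish_job())"
```

```text
the job is handed in; nothing more can be done
None
```

The tin is on its side with its closed bottom against the stop and its mouth pointing away. I handed the job in at about 17 s of the 64 s allowed; the hand-in reports no verdict.

**How it was done:**
- I held the tin near the rim by its two side faces, pressed lightly so its lower edge gripped the bench, and lowered it through an arc.
- I let go at about 4–5° from flat, so the last few degrees were a small drop. I did not measure its turning speed; I estimate under 3 rad/s against the limit of 5.
- I then pushed it back with both fingers on the mouth rim until the force rose to 22 N against the stop.

**Last checks:**

| Check | Result |
|---|---|
| Flatness, measured just after release | about 0.1°, top face at 80 mm |
| Square to the stop | within about 0.5° |
| Bottom against the stop's face | touching, to within the cameras' 2–3 mm |
| Distance from the stop's middle | a few mm |
| Other things on the bench | at their original places by eye in the pictures |
| Gripper | clear of everything |

**What went wrong or disagreed:**
- My first try at tipping only slid the tin about 12 mm upright, until I pressed it down.
- While it was still held, I also dragged the tin about 25 mm sideways and turned it about 6° to line it up with the stop.
- The two cameras differed by 2–3 mm throughout.

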